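Tare the balance that holds the beaker

TASK

Two like balances stand on the bench; tare the one that has the open glass beaker on its pan: press the wide bar key in the middle of its key row gently down with the fingertips, keep it down for two seconds, then let it come up and withdraw. Press no other key on either balance, and leave the balances, what stands on them and the weights and timer in front of them standing where they are; nothing is to be gripped or lifted.

Things in the scene. Friction and masses are not known exactly. Their poses are not given: they have to be found in the camera images.
- balance_1: white bench balance with an open glass beaker on its pan; loose, 0.9 kg, 180 (own x) x 130 (own y) mm; the two balances are alike. Origin: centre of underside; own x runs from key end to pan end, z up. Housing top 36 mm up; steel pan (diameter 100) centred at own x +35, top 46 mm up. Grey keys at own x -70, tops 43 mm up: wide bar key at y 0, small round ones (diameter 16) at y +48 and -48
- tare_1_top (a point): centre of the top face of the wide bar key (tare key) of balance_1; the face is 16 mm (along the balance's x) by 36 mm (along its y), its top 7 mm above the housing; it is pressed straight down
- tare_1 (a joint): travel of the tare key of balance_1: 0 up, 0.004 m fully down; a spring returns it; takes 0.7 N to start and 3.3 N to press fully, then a firm stop
- left_key_1 (a joint): travel of the small round key at own y +48 mm of balance_1: 0 up, 0.004 m fully down; same spring as the tare key
- right_key_1 (a joint): travel of the small round key at own y -48 mm of balance_1: 0 up, 0.004 m fully down; same spring as the tare key
- balance_2: white bench balance with a capped glass jar on its pan; loose, 0.9 kg, 180 (own x) x 130 (own y) mm; the two balances are alike. Origin: centre of underside; own x runs from key end to pan end, z up. Housing top 36 mm up; steel pan (diameter 100) centred at own x +35, top 46 mm up. Grey keys at own x -70, tops 43 mm up: wide bar key at y 0, small round ones (diameter 16) at y +48 and -48
- tare_2_top (a point): centre of the top face of the wide bar key (tare key) of balance_2; the face is 16 mm (along the balance's x) by 36 mm (along its y), its top 7 mm above the housing; it is pressed straight down
- tare_2 (a joint): travel of the tare key of balance_2: 0 up, 0.004 m fully down; a spring returns it; takes 0.7 N to start and 3.3 N to press fully, then a firm stop
- left_key_2 (a joint): travel of the small round key at own y +48 mm of balance_2: 0 up, 0.004 m fully down; same spring as the tare key
- right_key_2 (a joint): travel of the small round key at own y -48 mm of balance_2: 0 up, 0.004 m fully down; same spring as the tare key
- beaker: open glass beaker, diameter 56 mm, 70 mm tall, loose on the pan of balance_1; origin at the centre of its underside, z up
- jar: glass sample jar with a dark screw cap, diameter 58 mm, 76 mm tall, loose on the pan of balance_2; origin at the centre of its underside, z up
- weight_100: knobbed brass calibration weight, diameter 26 mm, 34 mm tall, loose on the bench in front of the balances; origin at the centre of its underside
- weight_50: smaller knobbed brass calibration weight, diameter 21 mm, 28 mm tall, loose on the bench in front of the balances; origin at the centre of its underside
- timer: white bench timer, 44 x 64 mm, 34 mm high, its face to the robot, loose on the bench in front of the balances; origin at the centre of its underside
There are look-alikes about, which are no part of the job. What is shaped like the beaker but red is not meant.

How it is judged:
By the outcome, as a careful person would: the job done as asked, in the order asked, and still so for the second after the job is handed in, with the robot touching nothing.
It also fails if it takes over 32 s, if anything falls off the work surface, if the arm or the gripper's body presses on something with over 40 N, if the wrist force passes 120 N, or if a joint passes its speed limit or range.

ROBOT

A 6-joint arm with a two-finger parallel gripper is mounted at the origin on the work surface; the furniture and walls round the work are solid. World frame = base frame: x ahead of the robot, y to its left, z up, the work surface at z = 0. Lengths are in m, angles in rad, forces in N, time in s.
With the tool pointing down it reaches from about 0.275 to 0.975 m from the base axis. Payload 8.4 kg.
Tool frame: the origin (TCP) lies midway between the tips of the shut fingers; the grasp point (between the pads) lies 19 mm behind it (manip.grip_depth is the z of the grasp point in the tool frame, in m); z points along the fingers, y is the line along which they close (so a half turn about z gives the same grasp; the last joint's range is limited). The gripper opens to 92 mm and grips with 3 to 60 N. Pads are 20 mm wide; open, the fingers measure 128 mm over their backs; the gripper's body (75 mm by 189 mm) begins 69 mm behind the grasp point.
Start: joints at [-1.174, 0.353, 1.633, -0, 1.155, -0.002], TCP at [0.243, -0.576, 0.215] pointing down, gripper open.
Joint ranges: [-2.63, 2.63], [-0.92, 2.1], [0.06, 2.66], [-1.3, 4.44], [0, 2.69], [-3.02, 3.02]. Speed limits (rad/s): [2.22, 2.22, 2.79, 3.14, 3.14, 3.14].

INTERFACE

Orientations are given as a rotation vector (axis times angle).
In Python, from rig import manip gives the robot as it stands. Calls block until the motion is done:
- manip.movep(position, orientation): joint-space move of the TCP to a pose.
- manip.movel(position, attitude=None, velocity=0.15): straight line of the TCP; attitude=None keeps the orientation; velocity is the mean speed in m/s.
- manip.set_joints(angles): joint-space move.
- manip.gripper_to(opening, f_grip=None): finger opening in m; f_grip is the grip in N (None keeps the last); returns when the fingers have stopped.
- manip.pause(seconds).
- manip.inverse_kinematics(position, orientation): joint angles nearest the present ones, or None.
- manip.camera(name): name is "scene" or "top" or "wrist"; returns a dict with "frame" (400x640x3 uint8, red, green, blue), "depth" (400x640 float32, m along the optical axis (not along the pixel's ray), 0 where there is no reading), "fx", "fy", "cx", "cy" (pixels), "R" (3x3) and "t" (3): a world point X has camera coordinates R X + t; the wrist camera has in their place "hand_eye" (4x4, takes a point from camera to tool coordinates, whose origin is the TCP and whose axes are the flange's). Camera axes: x right, y down, z forward; pixel columns grow to the right and rows downward; lengths in m; the calibration is good to about 2 mm. The wrist camera is an equidistant fisheye: a pixel r from the principal point sees the ray r / f radians off the axis. A picture is of the moment at which its call begins: read the wrist's pose just before it.
A pose or a line that the arm cannot do raises manip.IKError and nothing moves.
- manip.job_done(): hands the job in; it is judged then, once.
Readings, each from a call of its own:
- manip.current_clock(): time.
- manip.current_joint_positions(): joint angles.
- manip.current_dq(): joint speeds.
- manip.current_tau(): joint torques, N m.
- manip.current_eef_pos(): TCP position.
- manip.current_tool_rot(): TCP orientation.
- manip.current_wrist_force(): force on the tool from outside, world axes, zero at the start.
- manip.current_torque(): the same for the moment, N m.
- manip.current_finger_gap(): finger opening in m.
- manip.current_finger_force(): force on a finger pad.
Only numpy, scipy, OpenCV 4.12 (cv2) and the standard library are available. Lean on these libraries where they do the work, as an engineer would, in place of code of your own. Each camera call takes 0.05 s, during which the arm holds its last target. There are 200 camera calls.

## Working session

There is one attempt and no reset: what is moved stays moved. The work goes in short steps, each a Python script; the robot and the scene stay as the last script left them, time stands still between calls to the robot, and variables do not carry over. Pictures are saved under pics/ and viewed, at most 10 in all, crops included, and the job is handed in when it is done.

```bash
mkdir -p pics; cat > h.py <<'E'
import numpy as np,cv2
from rig import manip
def snap(n,f):
    c=manip.camera(n); np.savez('pics/'+f+'.npz',**c); cv2.imwrite('pics/'+f+'.png',c['frame'][:,:,::-1]); return c
def pts(c):
    v,u=np.mgrid[0:400,0:640]; d=c['depth']
    X=np.stack([(u-c['cx'])/c['fx']*d,(v-c['cy'])/c['fy']*d,d],-1)
    return (X-c['t'])@c['R']
E
python3 - <<'E'
from h import *
a=snap('top','top');b=snap('scene','scene')
cv2.imwrite('pics/both.png',cv2.resize(np.vstack([a['frame'],b['frame']])[:,:,::-1],(480,600)) )
print(a['R'],a['t'],a['fx'],manip.current_clock(),manip.current_tool_rot())
E
```

```text
[[ 0.06031144 -0.99816471 -0.00545393]
 [-0.96970701 -0.05729451 -0.23745665]
 [ 0.23670837  0.01961007 -0.97138282]] [0.09198197 0.47893249 0.84994456] 455.54075050931897 0.1 [-3.07819082e+00 -6.22072539e-01  3.97209805e-04]
```

View pics/top.png

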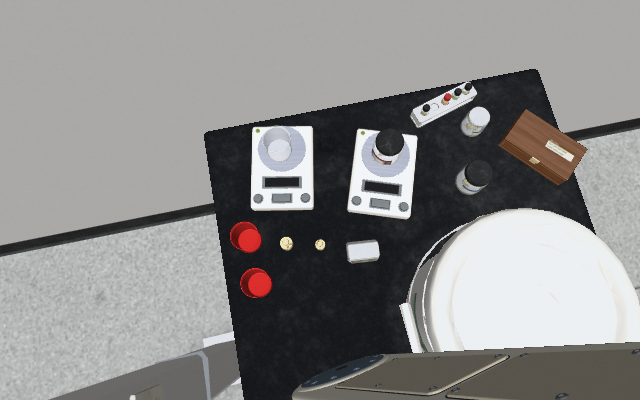

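View pics/scene.png

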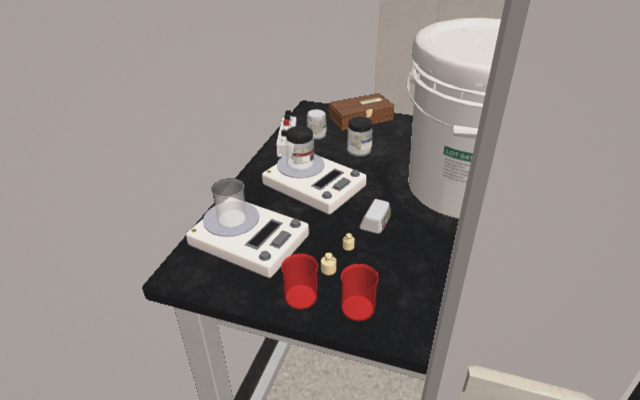

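The top view has two candidates: the left balance (u 250–313, v 126–210) carries a clear, open beaker at (278,145), with its bar key near (282,198). The right balance (u 350–415) carries a dark-capped jar at (390,143). The left one fits the description. The red cups at (246,238) and (257,284) are decoys, and a tall bucket stands at (530,290). Next I'll measure and confirm with a crop.

```bash
python3 - <<'E'
from h import *
a=dict(np.load('pics/top.npz')); P=pts(a); f=a['frame'].astype(int)
cv2.imwrite('pics/crop.png',cv2.resize(a['frame'][110:300,220:430,::-1],(630,570),interpolation=cv2.INTER_CUBIC))
def ray(u,v,z):
    d=a['R'].T@np.array([(u-a['cx'])/a['fx'],(v-a['cy'])/a['fy'],1]); o=-a['R'].T@a['t']; return o+d*(z-o[2])/d[2]
m=((f.min(2)>185)&(np.abs(P[...,2]-.036)<.012)).astype(np.uint8)
# bench height/known points
for n,(u,v) in dict(key=(282,198),lkey=(259,198),rkey=(306,198),bench=(330,290),bucket=(530,290),bktL=(430,300),bktU=(520,212),cup=(248,238),post=(150,380),armlow=(330,385),postR=(225,350),whitecorner=(408,330)).items(): print(n,P[v,u].round(3),ray(u,v,.043).round(3))
for c in cv2.findContours(m,0,2)[0]:
    if cv2.contourArea(c)>800:
        h=cv2.boxPoints(cv2.minAreaRect(c)); Q=np.array([ray(*p,.036)[:2] for p in h]); print(h.round(1).tolist(),Q.round(4).tolist(),'c',Q.mean(0).round(4),[np.linalg.norm(Q[i]-Q[i-1]).round(3) for i in range(4)])
# grey keys
g=((np.abs(f-105).max(2)<50)&(np.abs(P[...,2]-.043)<.015)).astype(np.uint8)
n,l,s,c=cv2.connectedComponentsWithStats(g)
for i in range(1,n):
    if s[i,4]>25: print('grey',s[i].tolist(),c[i].round(1),ray(*c[i],.043)[:2].round(4))
tall=(P[...,2]>.12)&(a['depth']>0)
print('tall xmin..', [(k,P[tall][:,k].min().round(2),P[tall][:,k].max().round(2)) for k in range(3)])
b=dict(np.load('pics/scene.npz'));Pb=pts(b)
for u,v in [(500,100),(600,200),(470,40),(440,50),(415,60),(450,390),(560,390)]: print('scene',u,v,Pb[v,u].round(3))
E
```

```text
key [0.468 0.2   0.042] [0.468 0.2   0.043]
lkey [0.466 0.247 0.043] [0.466 0.247 0.043]
rkey [0.471 0.152 0.044] [0.471 0.152 0.043]
bench [ 0.293  0.093 -0.   ] [0.292 0.093 0.043]
bucket [ 0.298 -0.177  0.302] [ 0.315 -0.291  0.043]
bktL [ 0.277 -0.041  0.304] [ 0.285 -0.099  0.043]
bktU [ 0.406 -0.166  0.307] [ 0.468 -0.279  0.043]
cup [ 0.389  0.269 -0.002] [0.383 0.261 0.043]
post [0.123 0.386 0.131] [0.109 0.416 0.043]
armlow [0.169 0.09  0.358] [0.121 0.084 0.043]
postR [ 0.121  0.384 -0.454] [0.17  0.283 0.043]
whitecorner [ 0.232 -0.029  0.208] [ 0.227 -0.058  0.043]
[[346.79998779296875, 210.5], [357.1000061035156, 128.10000610351562], [419.6000061035156, 136.0], [409.29998779296875, 218.3000030517578]] [[0.4518, 0.0679], [0.6312, 0.0545], [0.6213, -0.0778], [0.4432, -0.0587]] c [ 0.5369 -0.0035] [np.float64(0.127), np.float64(0.18), np.float64(0.133), np.float64(0.179)]
[[251.0, 126.0], [312.0, 126.0], [312.0, 209.0], [251.0, 209.0]] [[0.623, 0.2797], [0.6305, 0.1503], [0.4507, 0.1385], [0.4434, 0.2622]] c [0.5369 0.2077] [np.float64(0.18), np.float64(0.13), np.float64(0.
[... 532 characters left out ...]
1.6 198. ] [0.4683 0.2013]
grey [352, 196, 9, 9, 68] [356.  200.2] [0.4727 0.0505]
grey [370, 198, 20, 12, 186] [379.4 203.3] [0.4691 0.0031]
grey [399, 202, 9, 10, 73] [403.  206.5] [ 0.4653 -0.0445]
grey [414, 261, 14, 21, 29] [419.1 271.6] [ 0.3373 -0.078 ]
grey [160, 366, 14, 34, 203] [168.2 382.2] [0.1071 0.3819]
tall xmin.. [(0, np.float64(0.09), np.float64(0.88)), (1, np.float64(-0.51), np.float64(0.74)), (2, np.float64(0.12), np.float64(0.72))]
scene 500 100 [0.105 0.488 0.492]
scene 600 200 [0.054 0.478 0.453]
scene 470 40 [ 0.317 -0.177  0.301]
scene 440 50 [ 0.333 -0.074  0.31 ]
scene 415 60 [ 0.378 -0.082  0.282]
scene 450 390 [0.094 0.488 0.284]
scene 560 390 [0.035 0.475 0.317]
```

View pics/crop.png

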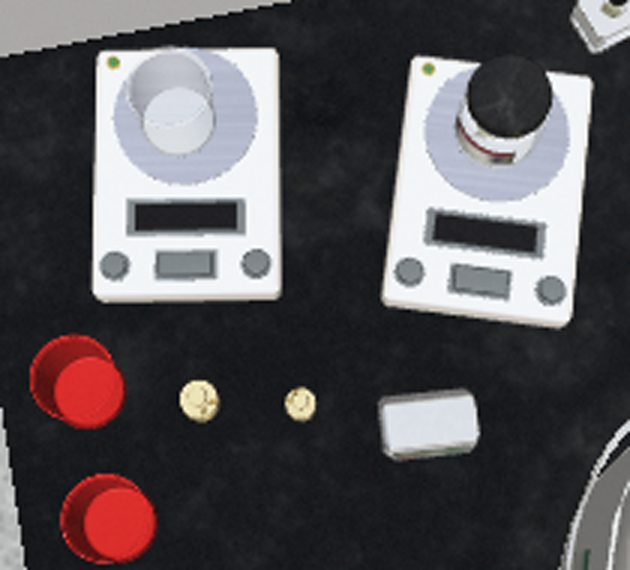

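The crop confirms it: the left balance has the clear open beaker, and its bar key is at crop (185,264), which is world (0.468, 0.201, 0.043), with a yaw of about 4°. Before moving I'll check the path around the bucket (top at z 0.305) and the brown structure.

```bash
python3 - <<'E'
from h import *
from scipy.spatial.transform import Rotation as Ro
for n in('top','scene'):
    a=dict(np.load(f'pics/{n}.npz'));P=pts(a);ok=a['depth']>0
    print(n,'cam',(-a['R'].T@a['t']).round(2))
    Q=P[ok&(P[...,2]>.12)]
    g,ct=np.unique(np.c_[np.floor(Q[:,:2]/.1)],axis=0,return_inverse=True)
    for i,k in enumerate(g):
        z=Q[ct.ravel()==i][:,2]
        if len(z)>40: print((k/10).round(1),len(z),z.min().round(2),z.max().round(2),end='; ')
    print()
# joint plan
q=np.array(manip.current_joint_positions())
yaw=np.arctan2(.0071,.0951)
for s in(0,np.pi):
    R=Ro.from_matrix(np.array([[np.cos(yaw+s),np.sin(yaw+s),0],[np.sin(yaw+s),-np.cos(yaw+s),0],[0,0,-1]]))
    for z in(.5,.45,.04):
        k=manip.inverse_kinematics([.468,.201,z],R.as_rotvec());print(s,z,None if k is None else np.round(k,3))
k=manip.inverse_kinematics([.243,-.576,.5],manip.current_tool_rot());print(k)
E
cat > /dev/null
```

```text
top cam [0.26 0.1  0.94]
[0.1 0. ] 3492 0.25 0.59; [0.1 0.1] 568 0.26 0.41; [0.1 0.3] 1218 0.12 0.35; [0.1 0.4] 478 0.12 0.34; [ 0.2 -0.4] 614 0.31 0.31; [ 0.2 -0.3] 4025 0.3 0.31; [ 0.2 -0.2] 4443 0.3 0.63; [ 0.2 -0.1] 14779 0.12 0.72; [0.2 0. ] 1701 0.27 0.63; [ 0.3 -0.4] 224 0.3 0.31; [ 0.3 -0.3] 4752 0.3 0.31; [ 0.3 -0.2] 5157 0.22 0.31; [ 0.3 -0.1] 2309 0.12 0.31; [ 0.4 -0.3] 107 0.3 0.31; [ 0.4 -0.2] 372 0.22 0.31; [ 0.5 -0.1] 333 0.12 0.13; [0.5 0. ] 225 0.12 0.13; [0.5 0.5] 3658 0.12 0.43; [0.5 0.6] 2692 0.12 0.34; [0.5 0.7] 233 0.12 0.19; [0.6 0.1] 1474 0.12 0.36; [0.6 0.2] 5459 0.12 0.39; [0.6 0.3] 6625 0.12 0.42; [0.6 0.4] 7949 0.12 0.45; [0.6 0.5] 3629 0.12 0.45; [ 0.7 -0.3] 63 0.12 0.25; [ 0.7 -0.2] 2244 0.12 0.27; [ 0.7 -0.1] 2903 0.12 0.3; [0.7 0. ] 3627 0.12 0.33; [0.7 0.1] 3014 0.12 0.35; [ 0.8 -0.5] 693 0.12 0.19; [ 0.8 -0.4] 1188 0.12 0.22; [ 0.8 -0.3] 1624 0.12 0.25; 
scene cam [0.06 0.69 0.58]
[0.  0.4] 60941 0.27 0.54; [0.1 0.4] 9398 0.12 0.53; [ 0.2 -0.3] 104 0.3 0.31; [ 0.2 -0.2] 404 0.3 0.3; [ 0.2 -0.1] 3887 0.12 0.31; [ 0.3 -0.3] 921 0.3 0.31; [ 0.3 -0.2] 12
[... 331 characters left out ...]
; [0.7 0. ] 3564 0.12 0.37; [0.7 0.1] 3591 0.12 0.39; [ 0.8 -0.6] 297 0.12 0.23; [ 0.8 -0.5] 569 0.12 0.25; [ 0.8 -0.4] 824 0.12 0.28; [ 0.8 -0.3] 1170 0.12 0.3; [ 0.9 -0.9] 62 0.12 0.16; [ 0.9 -0.8] 137 0.12 0.18; [ 0.9 -0.7] 240 0.12 0.2; [ 0.9 -0.6] 85 0.12 0.21; 
0 0.5 [0.403 0.02  1.438 0.    1.683 1.899]
0 0.45 [0.403 0.025 1.533 0.    1.583 1.899]
0 0.04 [0.403 0.42  2.012 0.    0.709 1.899]
3.141592653589793 0.5 [ 0.403  0.02   1.438  0.     1.683 -1.243]
3.141592653589793 0.45 [ 0.403  0.025  1.533  0.     1.583 -1.243]
3.141592653589793 0.04 [ 0.403  0.42   2.012 -0.     0.709 -1.243]
[-1.17396466e+00  2.27231520e-01  1.20185084e+00 -1.80786707e-05
  1.71371051e+00 -1.98022261e-03]
```

```bash
python3 - <<'E'
from h import *
c=snap('wrist','w0')
E
```

```text
(no output)
```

View pics/w0.png

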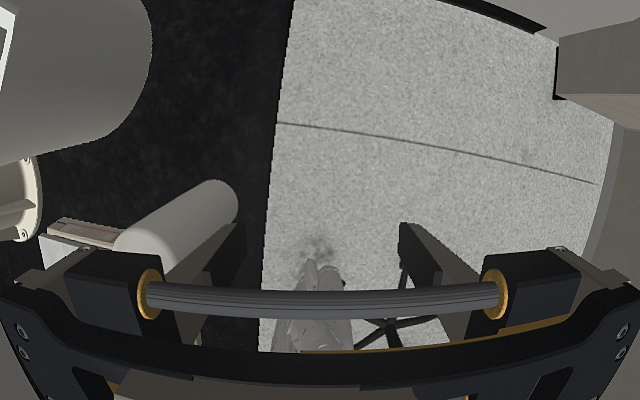

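The wrist view shows the gripper and table edge, plus pale cylinders at the upper left (70,80) and at (200,220). I'll locate those before lifting.

```bash
python3 - <<'E'
from h import *
from scipy.spatial.transform import Rotation as Ro
c=dict(np.load('pics/w0.npz'));H=c['hand_eye'];print(H.round(3),c['fx'])
R=Ro.from_rotvec(manip.current_tool_rot()).as_matrix();t=np.array(manip.current_eef_pos())
def w(u,v):
    x,y=(u-c['cx'])/c['fx'],(v-c['cy'])/c['fy'];th=np.hypot(x,y);d=c['depth'][v,u]
    p=np.array([x/th*np.tan(th)*d,y/th*np.tan(th)*d,d]); return R@(H[:3,:3]@p+H[:3,3])+t
for u,v in [(70,80),(140,60),(100,140),(200,220),(225,200),(150,230),(60,150),(10,60),(20,200),(70,235),(55,260),(230,100),(400,100),(600,60),(600,200),(5,15),(310,300)]: print(u,v,w(u,v).round(3))
E
```

```text
[[-0.001 -0.969 -0.249  0.07 ]
 [ 1.    -0.001 -0.001  0.001]
 [ 0.    -0.249  0.969 -0.169]
 [ 0.     0.     0.     1.   ]] 309.70691628693146
70 80 [ 0.265 -0.31   0.154]
140 60 [ 0.298 -0.301  0.029]
100 140 [ 0.167 -0.248 -0.   ]
200 220 [ 0.179 -0.479  0.122]
225 200 [ 0.176 -0.479  0.041]
150 230 [ 0.184 -0.458  0.185]
60 150 [ 0.12  -0.16  -0.001]
10 60 [ 0.278 -0.313  0.235]
20 200 [ 0.004 -0.085  0.028]
70 235 [ 0.025 -0.256  0.054]
55 260 [-0.011 -0.249  0.083]
230 100 [ 0.286 -0.433  0.   ]
400 100 [ 0.486 -0.787 -0.76 ]
600 60 [ 0.946 -1.333 -0.409]
600 200 [ 0.586 -2.024 -0.746]
5 15 [ 0.31  -0.295  0.243]
310 300 [ 0.266 -0.564  0.318]
```

There's a cylinder at (0.17,-0.46), inboard of the tool. The plan is to close the fingers, lift straight up, swing outward over the bucket, then hover above the key and look.

```bash
cat >> h.py <<'E'
from scipy.spatial.transform import Rotation as Ro
def att(yaw):
    y=yaw+np.pi
    return Ro.from_matrix([[np.cos(y),np.sin(y),0],[np.sin(y),-np.cos(y),0],[0,0,-1]]).as_rotvec()
YAW=np.arctan2(.0071,.0951)
E
python3 - <<'E'
from h import *
print(manip.current_wrist_force())
manip.gripper_to(0.0)
manip.movel([.243,-.576,.5],velocity=.3)
q=np.array(manip.current_joint_positions()); q[0]=-.4; q[5]=-.9
manip.set_joints(q)
manip.movep([.468,.201,.5],att(YAW))
manip.movel([.468,.201,.13],velocity=.25)
print(manip.current_clock(),manip.current_eef_pos(),manip.current_wrist_force(),manip.current_finger_gap())
np.savez('pics/pose.npz',p=manip.current_eef_pos(),r=manip.current_tool_rot())
snap('wrist','w1')
E
```

```text
[-0.17745726  0.80036061  0.08103035]
7.625 [0.46866662 0.20123247 0.13091325] [ 0.0473805  -0.34400252 -0.50516637] 0.00039082870335889464
```

View pics/w1.png

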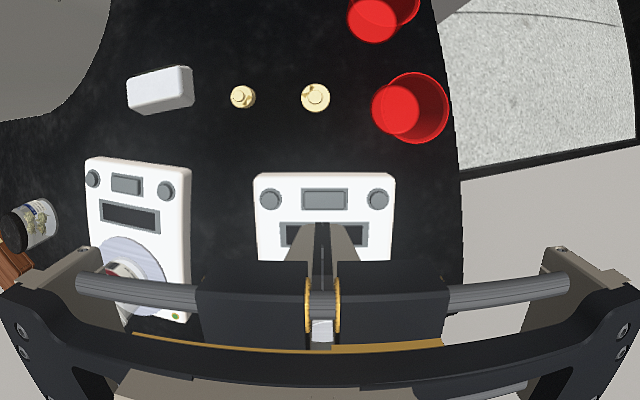

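The wrist view confirms the fingers are over the left balance: bar key at (325,199), round keys at (270,199) and (379,199). I'll refine the position from this view and then press.

```bash
python3 - <<'E'
from h import *
c=dict(np.load('pics/w1.npz'));s=np.load('pics/pose.npz');H=c['hand_eye'];R=Ro.from_rotvec(s['r']).as_matrix()
def w(u,v,z=.043):
    x,y=(u-c['cx'])/c['fx'],(v-c['cy'])/c['fy'];th=np.hypot(x,y)
    d=R@H[:3,:3]@np.array([x/th*np.sin(th),y/th*np.sin(th),np.cos(th)]);o=R@H[:3,3]+s['p']
    return o+d*(z-o[2])/d[2]
f=c['frame'].astype(int);g=((np.ptp(f,axis=2)<30)&(abs(f.mean(2)-120)<40)).astype(np.uint8);g[:180]=0;g[217:]=0;g[:,:255]=0;g[:,395:]=0
n,l,st,ce=cv2.connectedComponentsWithStats(g)
K=None
for i in range(1,n):
    if st[i,4]>80:
        p=w(*ce[i]);print(st[i].tolist(),ce[i].round(1),p.round(4))
        if 300<ce[i][0]<350 and st[i,4]>400:K=p
if K is None:K=w(325,199.5)
top=np.array([.4683,.2013]); xy=(K[:2]+top)/2; print(K,xy)
assert np.linalg.norm(K[:2]-top)<.007
manip.movel([*xy,.055],att(YAW),velocity=.1)
def F(): return np.mean([manip.current_wrist_force() for _ in range(5)],0)
f0=F();print(manip.current_eef_pos(),f0)
for z in np.arange(.046,.0365,-.001):
    manip.movel([*xy,z],velocity=.02); manip.pause(.1)
    d=F()-f0;print(round(z,4),np.round(manip.current_eef_pos(),4),d.round(2))
    if d[2]>4.5:break
t=manip.current_clock()
manip.pause(2.2)
print(t,(F()-f0).round(2),manip.current_clock())
manip.movel([*xy,.06],velocity=.06)
manip.movel([*xy,.3],velocity=.2)
print(manip.current_clock(),manip.current_eef_pos(),F())
snap('top','top2')
E
```

```text
[260, 189, 22, 21, 368] [270.2 198.8] [0.4725 0.1557 0.043 ]
[301, 189, 47, 21, 966] [324.2 198.9] [0.4692 0.2025 0.043 ]
[367, 189, 22, 21, 362] [377.7 198.8] [0.4657 0.249  0.043 ]
[0.46916808 0.2024725  0.043     ] [0.46873404 0.20188625]
[0.46912384 0.20205797 0.05542425] [-0.83825596  0.06226578 -0.1119534 ]
0.046 [0.4688 0.2019 0.046 ] [ 1.24  0.75 -0.08]
0.045 [0.4687 0.2019 0.045 ] [ 0.15 -0.16  0.8 ]
0.044 [0.4687 0.2019 0.044 ] [ 0.97 -0.69  0.6 ]
0.043 [0.4689 0.202  0.0431] [1.13 0.43 1.54]
0.042 [0.4689 0.2019 0.042 ] [ 0.86 -0.58  1.39]
0.041 [0.4688 0.2019 0.041 ] [1.22 0.11 1.8 ]
0.04 [0.4688 0.2019 0.04  ] [2.05 1.02 2.79]
0.039 [0.4688 0.2019 0.0392] [0.4  0.34 6.92]
11.725 [-0.33 -0.26  7.73] 13.925
15.775 [0.46814552 0.20164311 0.29888636] [-0.46106202  0.85655238  0.42689382]
```

Force rose with the spring and hit the stop at z 0.039, about 7 N. The key was held for 2.2 s. Now I'll check that nothing shifted.

```bash
python3 - <<'E'
from h import *
a=np.load('pics/top.npz')['frame'];b=np.load('pics/top2.npz')['frame']
cv2.imwrite('pics/cmp.png',np.hstack([a[100:310,220:430],b[100:310,220:430]])[:,:,::-1])
E
```

```text
(no output)
```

View pics/cmp.png

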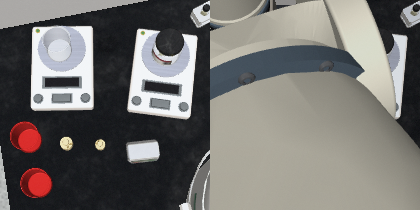

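The arm blocks the top view, so I'll compare the scene camera view numerically instead.

```bash
python3 - <<'E'
from h import *
a=np.load('pics/scene.npz')['frame'];b=snap('scene','s2')['frame']
d=np.abs(a.astype(int)-b).max(2)
print('balance1 region',(d[230:275,185:310]>40).sum(),'front',(d[200:320,280:395]>40).sum())
cv2.imwrite('pics/cmp2.png',np.vstack([a[80:330,140:410],b[80:330,140:410]])[:,:,::-1])
E
```

```text
balance1 region 0 front 0
```

View pics/cmp2.png

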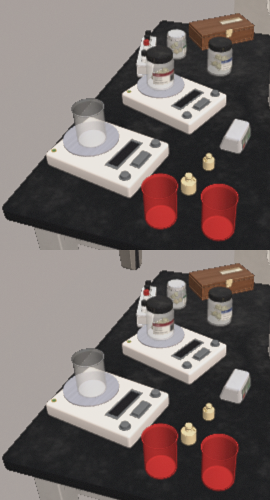

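The before and after views match: balances, beaker, jar, weights and timer are unmoved, and the gripper is clear.

```bash
python3 -c "
from rig import manip
print(manip.job_done())"
```

```text
the job is handed in; nothing more can be done
None
```

I tared the balance with the open beaker: its bar key was pressed to the stop at about 7 N, held for 2.2 s and released, no other key was touched, nothing moved in the scene camera view, and the job is handed in.

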